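# Let the walnuts down from a lever dispenser

### The job

Press the red lever of the walnut dispenser all the way down with your fingertips so that its outlet lid lifts wide open, and keep it down until all six walnuts have rolled out into the bowl underneath. Then ease the lever up slowly, so that the lid comes down shut without slamming, and take your hand away. Pick nothing up, leave the bowl and everything around where it stands, and do not work the lentil dispenser with the green lever.

Things in the scene. Friction and masses are not known exactly. Their poses are not given: they have to be found in the camera images.
- walnut_dispenser: Fixed counter-top dispenser with the red lever; walnuts inside, white bowl under its spout. Clear hopper 84 mm wide on a white stand, 293 mm tall. Origin on the worktop; -x points out of its front (spout, lever), y across, z up. Here the hopper spans x -74 to 105 mm; two clear cheeks at y = +-40 mm, to z = 201 mm, carry the lever and reach x = -130 mm; outlet lip at x = -85, z = 90 mm.
- walnut_lever: The red lever, a rocker; origin on its pivot, at x = -110, z = 185 mm in the dispenser's frame, its axes like the dispenser's at rest. Its pad is 100 mm in front of the pivot; pressed, it turns 0.75 rad down to a stop. It takes about 1.5 N at the pad to start, 3 N at the stop; a spring throws it up if let go. Its tail lifts the outlet lid by a brass link.
- walnut_pad (a point): Centre of the top face of the red lever's pad (38 mm fore and aft, 44 mm wide, 10 mm thick; nothing stands above it). In the dispenser's frame: at rest x = -199, z = 230 mm, the face sloping up to the front by 0.42 rad; at the stop x = -206, z = 157 mm, sloping down to the front by 0.33 rad. It stays within 14 mm fore and aft on its way.
- walnut_lid (a joint): Angle (rad) of the walnut dispenser's outlet lid, a 72 x 60 mm steel flap hinged at its top edge, lifted by the red lever: 0 shut, about 1.14 with the lever at its stop, rising about evenly with the lever (0.57 at half travel). It closes as the lever comes up; let go from the open position it slams at over 4 rad/s.
- bowl: Loose white bowl, 136 mm across, 60 mm tall, under the walnut dispenser's spout. Origin: centre of its underside, z up.
- walnut1: Loose walnut, 30 mm ball; origin at its centre. Starts behind the lid on the hopper's floor, which slopes 25 degrees down to the lip, and rolls out by itself when the lid is open.
- walnut2: Loose walnut, 30 mm ball; origin at its centre. Starts behind the lid on the hopper's floor, which slopes 25 degrees down to the lip, and rolls out by itself when the lid is open.
- walnut3: Loose walnut, 30 mm ball; origin at its centre. Starts behind the lid on the hopper's floor, which slopes 25 degrees down to the lip, and rolls out by itself when the lid is open.
- walnut4: Loose walnut, 30 mm ball; origin at its centre. Starts behind the lid on the hopper's floor, which slopes 25 degrees down to the lip, and rolls out by itself when the lid is open.
- walnut5: Loose walnut, 30 mm ball; origin at its centre. Starts behind the lid on the hopper's floor, which slopes 25 degrees down to the lip, and rolls out by itself when the lid is open.
- walnut6: Loose walnut, 30 mm ball; origin at its centre. Starts behind the lid on the hopper's floor, which slopes 25 degrees down to the lip, and rolls out by itself when the lid is open.
- lentil_dispenser: A second, identical dispenser (same frame and sizes) with a green lever, full of orange lentils, the steel cup under its spout; not to be worked. Fixed to the worktop.
- lentil_pad (a point): Centre of the top face of the green lever's pad on the lentil dispenser; same sizes as the red one.
- lentil_lid (a joint): Angle (rad) of the lentil dispenser's outlet lid: 0 shut, grows as the green lever is pressed.
- jar_red: Loose jar with a red screw cap, 76 mm across, 130 mm tall. Origin: centre of its underside, z up.
- jar_green: Loose jar with a green screw cap, 84 mm across, 135 mm tall. Origin: centre of its underside, z up.
- jar_gold: Large loose jar with a brass-coloured cap, 108 mm across, 205 mm tall. Origin: centre of its underside, z up.
- clip_jar: Loose glass jar with a wire clip lid and dark contents, 100 mm across, 112 mm tall. Origin: centre of its underside, z up.
- tin: Low loose tin with a yellow band, 84 mm across, 62 mm tall. Origin: centre of its underside, z up.
- cup: Loose steel measuring cup, 72 mm across, 58 mm tall, under the spout of the lentil dispenser. Origin: centre of its underside, z up.
Mind the look-alikes: they are no part of the job. Leave any pink look-alike of the cup alone.

How it is judged:
On the way, in this order (a step that is already met when the one before it is completed fails the run):
1. the fingers hold the red lever down with the walnut lid wide open (value of joint walnut_lid above 0.95 rad and contact force between the fingers and walnut_lever above 0.3 N), for 0.3 s.
2. the lid is shut again with all six walnuts in the bowl (value of joint walnut_lid below 0.05 rad and horizontal distance between each of walnut1, walnut2, walnut3, walnut4, walnut5, walnut6 and bowl below 0.058 m and z of walnut1 in the frame of bowl between 0.005 and 0.065 m and linear speed of each of walnut1, walnut2, walnut3, walnut4, walnut5, walnut6 below 0.05 m/s and z of walnut2 in the frame of bowl between 0.005 and 0.065 m and z of walnut3 in the frame of bowl between 0.005 and 0.065 m and z of walnut4 in the frame of bowl between 0.005 and 0.065 m and z of walnut5 in the frame of bowl between 0.005 and 0.065 m and z of walnut6 in the frame of bowl between 0.005 and 0.065 m), for 0.2 s.
At the end, for the whole second after the job is handed in: All six walnuts lie still in the bowl (within 58 mm of its axis and below 65 mm above its underside), the walnut lid is shut (under 0.05 rad), the lentil lid is shut, the bowl stands within 30 mm of where it was, and jars, tin and cup stand upright within 30 mm of where they were (all of step 2 and value of joint lentil_lid below 0.05 rad and distance of each of bowl, jar_red, jar_green, jar_gold, clip_jar, tin, cup from where it was at the start of the episode below 0.03 m and angle between bowl's own z axis and vertical below 0.15 rad and angle between each of jar_red, jar_green, jar_gold, clip_jar, tin, cup's own z axis and vertical below 0.3 rad); the robot touches nothing.
It fails at once if the walnut lid slams (faster than 2 rad/s over its last 0.3 rad) (value of joint walnut_lid below 0.3 rad and velocity of joint walnut_lid below -2 rad/s).
It fails at once if the lentil dispenser is worked (its lid rises more than 0.1 rad) (value of joint lentil_lid above 0.1 rad).
It fails at once if the bowl is lifted by more than 15 mm, tipped or pushed by more than 30 mm (height (world z) of bowl above 0.015 m or angle between bowl's own z axis and vertical above 0.3 rad or distance of bowl from where it was at the start of the episode above 0.03 m).
It fails at once if a jar, the tin or the cup is lifted, tipped or moved by more than 30 mm (distance of any of jar_red, jar_green, jar_gold, clip_jar, tin, cup from where it was at the start of the episode above 0.03 m or angle between any of jar_red, jar_green, jar_gold, clip_jar, tin, cup's own z axis and vertical above 0.3 rad or height (world z) of any of jar_red, jar_green, jar_gold, clip_jar, tin, cup above 0.015 m).
It also fails if it takes over 42 s, if anything falls off the work surface, if the arm or the gripper's body presses on something with over 40 N, if the wrist force passes 120 N, or if a joint passes its speed limit or range.

### The arm

A 7-joint arm with a two-finger parallel gripper is mounted at the origin on the work surface. World frame = base frame: x ahead of the robot, y to its left, z up, the work surface at z = 0. Lengths are in m, angles in rad, forces in N, time in s.
With the tool pointing down it reaches from about 0.4 to 0.85 m from the base axis. Payload 4.5 kg.
Tool frame: the origin (TCP) lies between the finger pads; the fingertips stand 19 mm ahead of it and the grasp point (between the pads) is the TCP; z points along the fingers, y is the direction in which the jaws open and shut (so a half turn about z gives the same grasp; the last joint's range is limited). The gripper opens to 85 mm and grips with 20 to 120 N. Pads are 22 mm wide; open, the fingers measure 114 mm over their backs; the gripper's body (76 mm by 85 mm) begins 54 mm behind the grasp point. The pads swing forward as they close: fully open they stand 13 mm farther back than shut.
Start: joints at [-1.073, 0.689, -0.195, 1.565, 0.157, 0.902, -0.215], TCP at [0.28, 0.559, 0.25] pointing down, gripper open.
Joint ranges: [-3.01, 3.01], [-0.46, 2.08], [-1.47, 1.51], [0.13, 2.56], [-1, 4.14], [0.04, 2.09], [-2.66, 2.66]. Speed limits (rad/s): [2.57, 2.57, 3.14, 3.14, 3.14, 3.14, 3.14].

### API

Orientations are given as a 3x3 rotation matrix whose columns are the frame's x, y, z axes.
In Python, from rig import * gives the robot as it stands. Calls block until the motion is done:
- move_to(position, orientation): joint-space move of the TCP to a pose.
- line_to(position, rot=None, velocity=0.15, contact_N=None): straight line of the TCP; rot=None keeps the orientation; velocity is the mean speed in m/s. With contact_N (N) it stops when the force on the tool has changed by that much, and returns True; else False.
- set_joints(angles): joint-space move.
- let_go() and clamp(newtons=None): open the fingers fully, or close them until they stop; newtons is the grip in N (None keeps the last).
- pause(seconds).
- solve_ik(position, orientation): joint angles nearest the present ones, or None.
- state(): the state.
- read_camera(name): name is "scene" or "top"; returns the picture (420x560x3 uint8, red, green, blue); there is no depth.
- calibration(name): a dict with "fx", "fy", "cx", "cy" (pixels), "xyz" and "orientation" of the camera in the world. Camera axes: x right, y down, z forward; pixel columns grow to the right and rows downward; lengths in m; the calibration is good to about 2 mm. A picture is of the moment at which its call begins. calibration takes no time and is no camera call.
A pose or a line that the arm cannot do raises Unreachable and nothing moves.
- close_job(): hands the job in, once; it reports no verdict.
The state is a dict: "clock": time; "joints": joint angles; "dq": joint speeds; "effort": joint torques, N m; "position": TCP position; "orientation": TCP orientation; "wrist_force": force on the tool from outside, world axes, zero at the start; "wrist_torque": the same for the moment, N m; "width": finger opening in m.
Only numpy, scipy, OpenCV 4.12 (cv2) and the standard library are available. Lean on these libraries where they do the work, as an engineer would, in place of code of your own. Each camera call takes 0.05 s, during which the arm holds its last target.

## Working session

There is one attempt and no reset: what is moved stays moved. The work goes in short steps, each a Python script; the robot and the scene stay as the last script left them, time stands still between calls to the robot, and variables do not carry over. Pictures are saved under pics/ and viewed, and the job is handed in when it is done.

```bash
ls; mkdir -p pics
python3 - <<'E'
from rig import *
import cv2
for n in("scene","top"):
    im=read_camera(n); cv2.imwrite(f"pics/{n}0.png",im[:,:,::-1]); print(n,calibration(n))
s=state();print(s)
E
```

```text
pics
scene {'fx': 379.63680247656197, 'fy': 379.63680247656197, 'cx': 275.82411163994, 'cy': 202.83636089691612, 'xyz': array([ 0.72509963, -0.28523854,  0.89134421]), 'orientation': array([[ 8.93282788e-01,  3.99519979e-01, -2.05984582e-01],
       [ 4.49494602e-01, -7.93271465e-01,  4.10700604e-01],
       [ 6.81405739e-04, -4.59460738e-01, -8.88197819e-01]])}
top {'fx': 404.84580626205604, 'fy': 404.84580626205604, 'cx': 270.46410090974814, 'cy': 208.88503631309044, 'xyz': array([0.41342493, 0.0507228 , 1.0975322 ]), 'orientation': array([[ 0.01964424, -0.98715385,  0.15856036],
       [-0.99974217, -0.02120076, -0.0081309 ],
       [ 0.01138805, -0.15835976, -0.98731581]])}
{'clock': 0.1, 'joints': array([-1.07321693,  0.68988135, -0.19452499,  1.56627156,  0.15730835,
        0.90249765, -0.21512845]), 'dq': array([-0.00030611, -0.00200604,  0.00068509, -0.00180189,  0.00077184,
       -0.00041184, -0.00213385]), 'effort': array([-4.04900187e-03, -5.40593112e+01, -1.27179746e+00, -1.58983719e+01,
        9.36241646e-03,  4.39774405e-03, -1.98936726e-05]), 'position': array([0.2793678 , 0.55845619, 0.24956765]), 'orientation': array([[-8.94395442e-01,  4.47276648e-01, -6.28185624e-04],
       [ 4.47277070e-01,  8.94394120e-01, -1.54270327e-03],
       [-1.28169616e-04, -1.66075979e-03, -9.99998613e-01]]), 'wrist_force': array([ 0.50116579,  0.03074901, -0.23584151]), 'wrist_torque': array([-0.04350715,  0.0773574 ,  0.01455061]), 'width': 0.08542673602249275}
```

View pics/scene0.png

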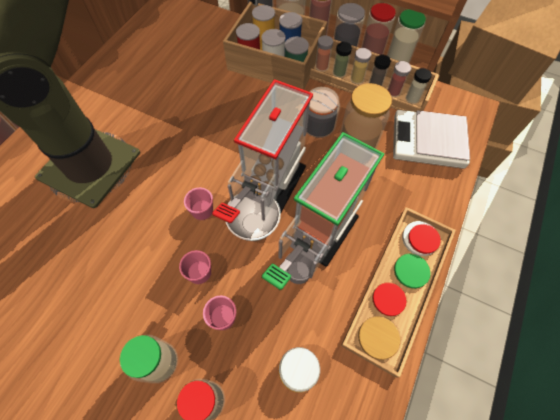

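View pics/top0.png

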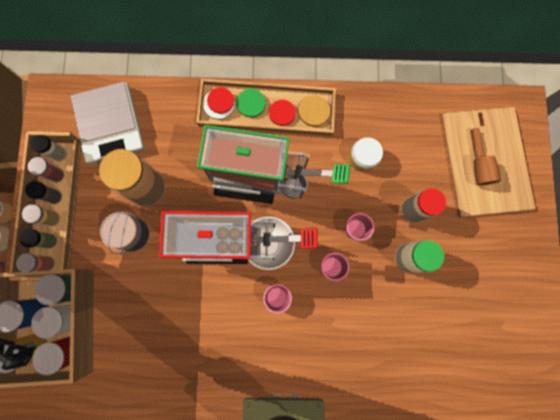

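Run:
```python
import cv2
a=cv2.imread("pics/top0.png")[190:290,150:350]; cv2.imwrite("pics/topc.png",cv2.resize(a,None,fx=4,fy=4,interpolation=cv2.INTER_CUBIC))
a=cv2.imread("pics/scene0.png")[75:250,180:400]; cv2.imwrite("pics/scenec.png",cv2.resize(a,None,fx=3.4,fy=3.4,interpolation=cv2.INTER_CUBIC))
```

```text
(no output)
```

View pics/topc.png

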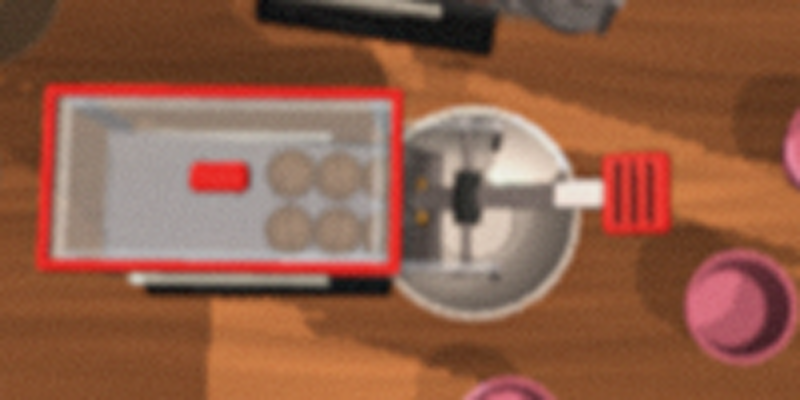

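View pics/scenec.png

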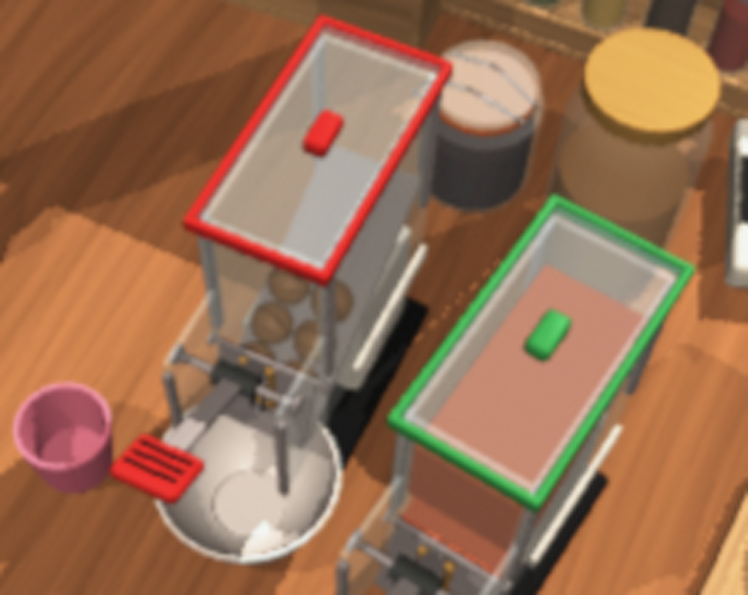

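```bash
cat > h.py <<'E'
import numpy as np
from rig import calibration
C={n:calibration(n) for n in("scene","top")}
def ray(n,u,v):
    c=C[n];d=c["orientation"]@np.array([(u-c["cx"])/c["fx"],(v-c["cy"])/c["fy"],1]);return c["xyz"],d/np.linalg.norm(d)
def tri(a,b):
    A=np.zeros((3,3));y=np.zeros(3)
    for o,d in(ray("top",*a),ray("scene",*b)):
        P=np.eye(3)-np.outer(d,d);A+=P;y+=P@o
    p=np.linalg.solve(A,y);e=[np.linalg.norm((np.eye(3)-np.outer(d,d))@(p-o)) for o,d in(ray("top",*a),ray("scene",*b))]
    return p,e
def atz(n,u,v,z):
    o,d=ray(n,u,v);return o+d*(z-o[2])/d[2]
def proj(n,p):
    c=C[n];q=c["orientation"].T@(np.asarray(p)-c["xyz"]);return q[0]/q[2]*c["fx"]+c["cx"],q[1]/q[2]*c["fy"]+c["cy"]
E
python3 - <<'E'
from h import *
np.set_printoptions(precision=4,suppress=True)
T=lambda u,v:(150+(u-1.5)/4,190+(v-1.5)/4); S=lambda u,v:(180+(u-1.2)/3.4,75+(v-1.2)/3.4)
P=[]
for n,t,s in [("pad",(636,193),(157,466)),("FR+x",(402,90),(325,278)),("F-x",(400,270),(190,222)),("B+x",(48,88),(450,65)),("B-x",(40,268),(322,18))]:
    p,e=tri(T(*t),S(*s));print(n,p,np.round(e,4),"at z:",atz("top",*T(*t),.23 if n=="pad" else .29),atz("scene",*S(*s),.23 if n=="pad" else .29));
E
```

```text
pad [ 0.4922 -0.0395  0.2267] [0.0007 0.0007] at z: [ 0.4915 -0.0396  0.23  ] [ 0.4939 -0.0403  0.23  ]
FR+x [0.5372 0.0856 0.2823] [0.0005 0.0005] at z: [0.5356 0.085  0.29  ] [0.5399 0.0812 0.29  ]
F-x [0.4475 0.0852 0.2804] [0.0021 0.0021] at z: [0.4454 0.0835 0.29  ] [0.4534 0.0808 0.29  ]
B+x [0.5344 0.2656 0.28  ] [0.0002 0.0002] at z: [0.5328 0.2629 0.29  ] [0.5377 0.2567 0.29  ]
B-x [0.4441 0.2647 0.2796] [0.0011 0.0011] at z: [0.4429 0.2613 0.29  ] [0.4496 0.2562 0.29  ]
```

Run:
```python
from rig import *
import numpy as np, cv2
R1=np.array([[0,1,0],[1,0,0],[0,0,-1.]]).T
R1=np.column_stack([[0,1,0],[1,0,0],[0,0,-1.]]);R2=np.column_stack([[0,-1,0],[-1,0,0],[0,0,-1.]])
for R in(R1,R2):
  for z in(.42,.28,.17): print(z,solve_ik([.4925,-.042,z],R))
p=state()["position"]
clamp(20)
line_to([p[0],p[1],.42],velocity=.2)
s=state();print(s["clock"],s["position"],s["width"])
```

```text
0.42 [-0.09414852  0.32634216  0.12376392  1.68805458 -0.04377402  1.12989042
  0.04183541]
0.28 [-0.03210024  0.47643151  0.03629545  1.92085666 -0.02455634  0.74472319
  0.01821357]
0.17 [ 0.00589454  0.65142251 -0.02256536  2.03784246  0.03128627  0.45264294
 -0.04018838]
0.42 [-0.71827633  0.60734991  1.31329874  1.71363126 -0.60851863  1.30700153
 -2.41970076]
0.28 [ 0.52457248  0.58785631 -0.85587248  1.89392355  0.55621651  0.91603022
  2.54001667]
0.17 [ 0.46533821  0.7586253  -0.79032898  2.01456319  0.82932225  0.72460799
  2.28903117]
1.8667 [0.27915382 0.55785044 0.41876782] 0.00010811227157374319
```

Run:
```python
from rig import *
import numpy as np, cv2
R1=np.column_stack([[0,1,0],[1,0,0],[0,0,-1.]])
move_to([.4925,-.042,.42],R1)
s=state();print(s["clock"],s["position"],s["wrist_force"])
line_to([.4925,-.042,.275],velocity=.15)
s=state();print(s["clock"],s["position"],s["wrist_force"])
a=read_camera("top")[150:310,200:400,::-1];b=read_camera("scene")[100:300,130:370,::-1]
a=cv2.resize(a,(500,400),interpolation=2);b=cv2.resize(b,(480,400),interpolation=2)
cv2.imwrite("pics/above.png",cv2.resize(np.hstack([a,b]),(800,327)))
```

```text
4.1417 [ 0.4928292  -0.04064238  0.41986803] [-0.03848022  0.66203615  0.09846299]
5.2583 [ 0.49309617 -0.04202165  0.2756744 ] [ 0.27607854  0.11666952 -0.20736655]
```

View pics/above.png

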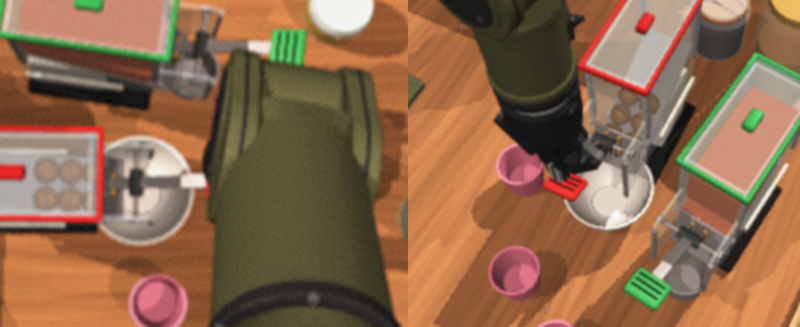

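Fingertips stand just above the red pad (about (565,183) in the right panel), clear of the green lever. Pressing.

Run:
```python
from rig import *
import numpy as np, cv2
np.set_printoptions(precision=3,suppress=True)
def p(t):
    s=state();print(t,round(s["clock"],2),s["position"],s["wrist_force"])
p("s")
print(line_to([.4927,-.042,.235],velocity=.03,contact_N=1.2)); p("contact")
z0=state()["position"][2]
print(line_to([.4927,-.045,z0-.035],velocity=.05,contact_N=12)); p("half")
print(line_to([.4927,-.048,z0-.062],velocity=.04,contact_N=12)); p("near")
a=read_camera("top")[150:310,200:400,::-1];b=read_camera("scene")[100:300,130:370,::-1]
a=cv2.resize(a,(500,400),interpolation=2);b=cv2.resize(b,(480,400),interpolation=2)
cv2.imwrite("pics/near.png",cv2.resize(np.hstack([a,b]),(800,327)))
```

```text
s 5.36 [ 0.493 -0.042  0.276] [-0.316 -0.025  0.277]
True
contact 6.23 [ 0.492 -0.042  0.248] [ 0.123 -0.098  0.293]
False
half 7.1 [ 0.493 -0.045  0.213] [-0.478 -1.097  1.454]
False
near 7.92 [ 0.493 -0.048  0.186] [0.048 0.609 1.382]
```

View pics/near.png

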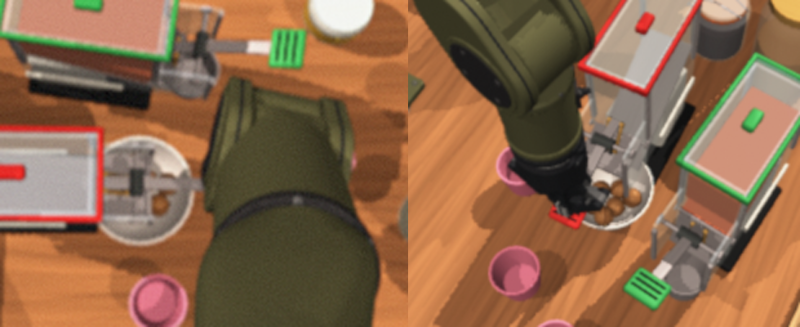

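The lid is open and walnuts are already in the bowl. Now I'll press on to the stop.

Run:
```python
from rig import *
import numpy as np, cv2
np.set_printoptions(precision=3,suppress=True)
def p(t):
    s=state();print(t,round(s["clock"],2),s["position"],s["wrist_force"])
print(line_to([.4927,-.049,.170],velocity=.02,contact_N=6)); p("stop")
pause(1.0); p("held")
a=read_camera("top")[190:290,210:330,::-1];b=read_camera("scene")[120:270,200:320,::-1]
a=cv2.resize(a,(480,400),interpolation=2);b=cv2.resize(b,(320,400),interpolation=2)
cv2.imwrite("pics/stop.png",np.hstack([a,b]))
```

```text
True
stop 8.56 [ 0.493 -0.048  0.177] [-1.525  0.263 10.745]
held 9.56 [ 0.493 -0.048  0.177] [-0.488 -0.003  9.595]
```

View pics/stop.png

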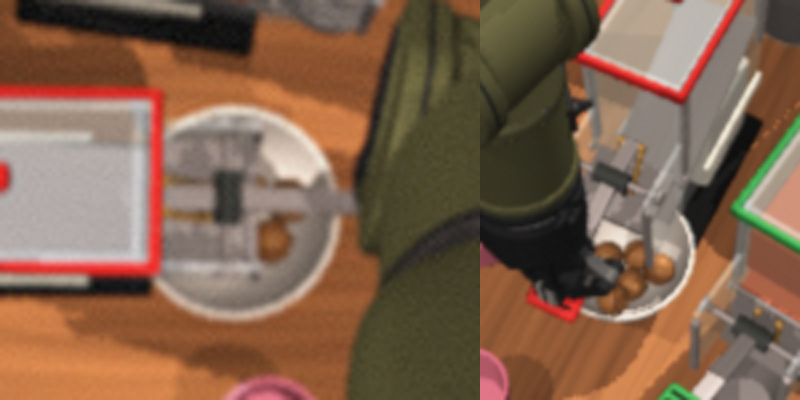

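The lever is on its stop at about 9.6 N, and the hopper floor looks empty. I can make out about 5 walnuts in the bowl. I'll hold a little longer and look closer before releasing.

Run:
```python
from rig import *
import numpy as np, cv2
pause(2)
b=read_camera("scene")[130:250,220:300,::-1].copy();s=state();print(s["clock"],s["wrist_force"])
cv2.imwrite("pics/cl.png",cv2.resize(b,(400,600),interpolation=2))
```

```text
11.7083 [-1.94800789  1.05499315  9.57715919]
```

View pics/cl.png

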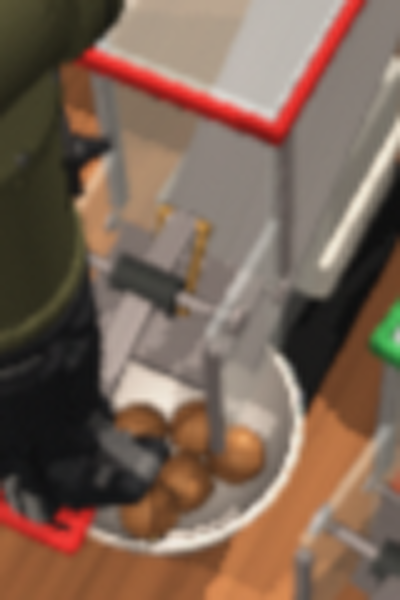

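Five walnuts are visible in the bowl; the sixth is probably hidden behind the finger. The hopper floor is clear. I'll hold a bit more, then ease up along the same arc.

Run:
```python
from rig import *
import numpy as np, cv2
np.set_printoptions(precision=3,suppress=True)
def p(t):
    s=state();print(t,round(s["clock"],2),s["position"],s["wrist_force"])
pause(1.5)
p("s")
line_to([.4927,-.048,.190],velocity=.02);p("a")
line_to([.4927,-.045,.213],velocity=.025);p("b")
line_to([.4927,-.042,.262],velocity=.02);p("c")
line_to([.4927,-.042,.42],velocity=.15);p("d")
s=state()
R1=np.column_stack([[0,1,0],[1,0,0],[0,0,-1.]])
move_to([.30,-.30,.42],R1);p("e")
for n in("scene","top"): cv2.imwrite(f"pics/{n}9.png",read_camera(n)[:,:,::-1])
a=cv2.imread("pics/top9.png")[190:290,150:350]; b=cv2.imread("pics/scene9.png")[130:250,200:300]
cv2.imwrite("pics/end.png",np.hstack([cv2.resize(a,(400,200),interpolation=2),cv2.resize(b,(400,480),interpolation=2)[:200]]) if 0 else cv2.resize(b,(500,600),interpolation=2))
cv2.imwrite("pics/endt.png",cv2.resize(a,(800,400),interpolation=2))
```

```text
s 13.21 [ 0.493 -0.048  0.177] [-2.049  0.782  9.807]
a 14.03 [ 0.493 -0.048  0.19 ] [ 0.564 -2.128  1.864]
b 15.1 [ 0.493 -0.045  0.213] [0.212 0.046 2.17 ]
c 17.71 [ 0.493 -0.042  0.262] [ 0.211 -0.293 -0.353]
d 18.91 [ 0.492 -0.042  0.419] [-0.029 -0.151 -0.074]
e 20.13 [ 0.301 -0.299  0.42 ] [-0.568  0.111 -0.992]
```

View pics/end.png

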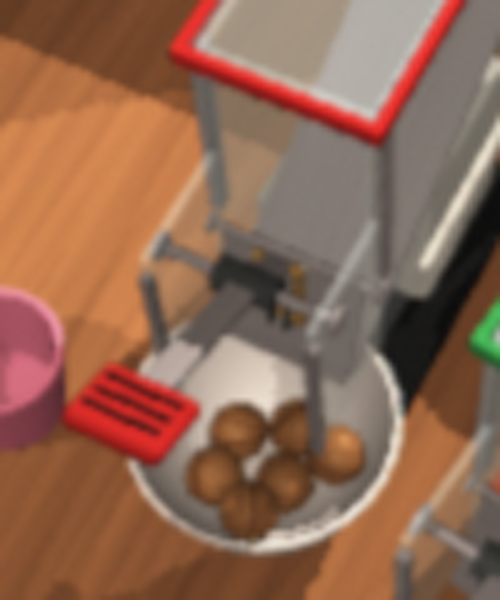

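View pics/endt.png

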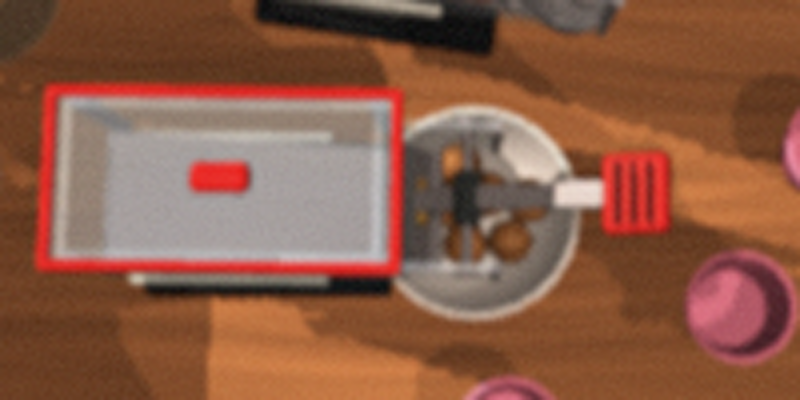

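View pics/top9.png

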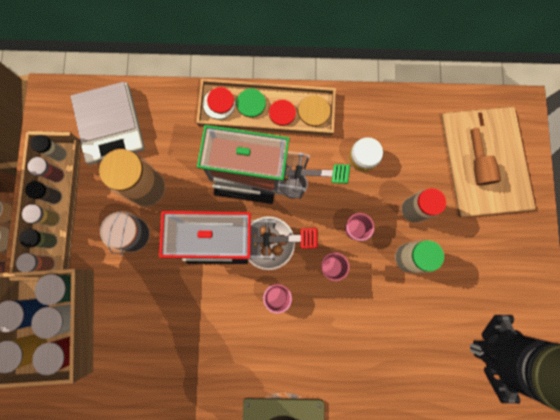

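All six walnuts are in the bowl (scene crop, around (275,470)), the hopper is empty, and the red pad is back at its starting pixel. Nothing else has moved.

Run:
```python
from rig import *
pause(.5);close_job();print(state()["clock"])
```

```text
the job is handed in; nothing more can be done
the job is handed in; nothing more can be done
```

I pressed the red lever to its stop with the closed fingertips and held it there about 4.7 s at roughly 9.6 N. I then eased it up at 20–25 mm/s (about 0.3–0.4 rad/s at the lid), backed off and handed the job in at about 21 s; no verdict is reported.

- **Walnuts and lid:** The last pictures show all six walnuts in the bowl, an empty hopper, and the red pad back at its starting pixel, which means the lid is shut. I judged the lid from the lever, since its angle can't be read directly.
- **Surroundings:** The bowl, jars, tin, cup, pink look-alikes and green lever look unmoved, and the arm is clear of everything.
- **Checks that disagreed:** The first 1.2 N contact stop, at TCP z = 0.248, was probably force-sensor noise or only a light touch. It read just 0.3 N afterwards. At the stop, one walnut was hidden behind the finger, so I only confirmed the sixth after backing away.

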